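# Unclamp the demo panel and hang it on the snap hook

### The job

Free the plywood demo panel from the assembly jig: loosen the wing nut anticlockwise by about a quarter turn, nearly to its stop, then swing its bolt outward, down and out of the panel's slot. Lift the panel out by an upright tab and hang it on the test stand's snap hook: push its steel ring down past the sprung gate into the hook, so that the gate snaps shut again and the panel hangs still from its ring. Leave the other things on the desk where they are.

Things in the scene. Friction and masses are not known exactly. Their poses are not given: they have to be found in the camera images.
- jig: fixed aluminium assembly jig, a block 96 mm deep (x), 190 mm wide (y), 30 mm high; the panel stands on top of it between dark locating bars 10 mm high (2 mm play). Origin at desk level under the middle of the panel; x points from the bolt side (front) to the back, z up.
- nut_wings (a point): centre of the brass wing nut's wings, on the bolt's axis, half-way up: the point to grip. The wing bar is 60 mm tip to tip along this point's y axis, 12 mm thick along x, about 24 mm tall; z runs up along the bolt. When tight, this point is 32 mm above the panel's foot, 50 mm in front of the panel's upright tabs and 28 mm below the bolt's end. A 20 mm sleeve is under the wings.
- wing_nut (a joint): turn of the nut in rad: 0 to 0.2 tight, grows anticlockwise seen from above, stop at 1.6. It rises 6.5 mm per rad on its steep thread. From about 0.9 rad its sleeve is well clear of the 3.5 mm lip across the front end of the panel's slot; when tight the lip holds the bolt in. It turns with about 0.03 N m. At 1.4 the wings lie along the jig's y.
- bolt_hinge (a point): the hinge of the swing bolt, inside the jig's front notch, 12 mm above the desk. The hinge axis is the jig's y. The bolt (9 mm thick) reaches 88 mm from it.
- swing_bolt (a joint): swing of the bolt in rad: 0 upright in the panel's slot; it grows as the top swings to the front (jig -x), stop at 1.25, nearly lying. Light; beyond about 0.5 it falls to its stop by itself.
- panel: the loose plywood panel, about 0.2 kg: 160 mm along y, 28 mm deep foot with a slotted tongue that reaches 65 mm to -x (front), two upright tabs and a steel ring between them. Origin in the plane of ring and tabs, on the underside of the 10 mm thick foot; z up. In the jig its axes are the jig's.
- ring_centre (a point): centre of the panel's round steel ring, 58 mm above the panel's underside, 88 mm above the desk while in the jig. The ring stands in the panel's y-z plane: 65 mm inner, 81 mm outer diameter, 8 mm round bar, so the middle of its top bar is 36 mm above this point. Axes are the panel's.
- left_tab (a point): centre of the grip zone of the plywood tab at the panel's +y end, 63 mm along y from the ring's centre and 22 mm above it. The tab is 8 mm thick (x), 34 mm wide (y), its top edge 16 mm above this point; small boards stick out up to 8 mm from its faces, more than 25 mm below this point. Axes are the panel's.
- right_tab (a point): the same on the tab at the panel's -y end.
- stand: the fixed test stand: a base plate, and a post from 85 to 105 mm to +x of the origin, 215 mm high, which carries the snap hook (steel, about 60 mm wide, in the stand's x-z plane) on its -x side. Origin at desk level below the hook seat; nothing stands below the hook but the 15 mm thick base, from 30 mm to +x.
- hook_seat (a point): where the middle of the ring's top bar lies when the ring is fully down in the bow of the snap hook; 164 mm above the desk. Axes are the stand's: the free nose is on the -x side, its inner face 7 to 8 mm from this point; the shank and post are on the +x side (shank 44 mm away). The hook's round bar is 8 mm thick and passes 8 mm below this point.
- nose_tip (a point): top of the rounded nose of the hook, 11 mm to -x and 36 mm above the hook seat; the gate's tip lies against the inner side of the nose, about 4 mm lower.
- gate (a joint): angle of the hook's brass gate in rad: 0 shut, grows as it is pressed inward (down), stop 0.75. A 7 mm bar from its pivot on the shank (44 mm to +x of the seat, 46 mm above it) sloping down to the nose. 1.5 N on its tip begin to open it, 4 N press it 0.4 rad; the ring's bar slips past its tip at 0.4 to 0.55 rad, 8 to 15 mm above the seat, and the gate springs back above it.
- phone: black phone 155 x 74 x 9 mm lying between jig and stand; leave it
- mouse: black computer mouse 110 x 60 x 36 mm; leave it
- cup: open paper cup 90 mm high; leave it
- screwdriver: screwdriver lying on the desk; leave it
- parts_tray: grey divided tray 130 x 100 x 30 mm; leave it
- tape_roll: black tape roll 90 mm across, 24 mm high; leave it
- notebook: grey notebook 150 x 105 x 14 mm; leave it
Things that resemble listed ones, but are neither listed nor needed, are in the scene too. Leave any pink look-alike of the stand alone.

How it is judged (in metres and radians):
On the way, in this order (a step that is already met when the one before it is completed fails the run):
1. the wing nut is loosened, clear of the lip, with the bolt still standing in the slot (value of joint wing_nut above 0.9 rad and value of joint swing_bolt below 0.3 rad), for 0.1 s.
2. the bolt is swung down out of the slot (value of joint swing_bolt above 0.9 rad), for 0.1 s.
3. the panel is lifted out of the jig (z of ring_centre in the frame of jig above 0.12 m), for 0.1 s.
4. the panel presses the gate inward (value of joint gate above 0.25 rad and horizontal distance between ring_centre and hook_seat below 0.05 m).
At the end, for the whole second after the job is handed in: The ring hangs in the bow of the snap hook: its centre is at least 20 mm below the hook seat and within 55 mm of it, the gate is shut (under 0.08 rad), the panel hangs upright within 0.6 rad and still (under 0.06 m/s and 0.8 rad/s), and the bolt is swung out (over 0.9 rad) (value of joint gate below 0.08 rad and z of ring_centre in the frame of hook_seat below -0.02 m and distance between ring_centre and hook_seat below 0.055 m and angle between ring_centre's own z axis and vertical below 0.6 rad and linear speed of panel below 0.06 m/s and angular speed of panel below 0.8 rad/s and value of joint swing_bolt above 0.9 rad); the robot touches nothing.
It fails at once if a bystander is shoved more than 40 mm or the cup is tipped (distance of any of phone, mouse, cup, screwdriver, parts_tray, tape_roll, notebook from where it was at the start of the episode above 0.04 m or angle between cup's own z axis and vertical above 0.6 rad).
It also fails if it takes over 64 s, if anything falls off the work surface, if the arm or the gripper's body presses on something with over 40 N, if the wrist force passes 120 N, or if a joint passes its speed limit or range.

### The arm

A 6-joint arm with a two-finger parallel gripper is mounted at the origin on the work surface. World frame = base frame: x ahead of the robot, y to its left, z up, the work surface at z = 0. Lengths are in mm, angles in rad, forces in N, time in s.
With the tool pointing down it reaches from about 300 to 775 mm from the base axis. Payload 14.6 kg.
Tool frame: the origin (TCP) lies midway between the tips of the shut fingers; the grasp point (between the pads) lies 19 mm behind it; x points along the fingers, z is the direction in which the jaws open and shut, and the axes are right-handed (so a half turn about x gives the same grasp; the last joint's range is limited). The gripper opens to 94 mm and grips with 3 to 60 N. Pads are 16 mm wide; open, the fingers measure 119 mm over their backs; the gripper's body (75 mm by 177 mm) begins 78 mm behind the grasp point.
Start: joints at [-1.224, 0.3, 1.521, -0, 1.321, -0.067], TCP at [221.142, -503.572, 205.446] pointing down, gripper open.
Joint ranges: [-3.03, 3.03], [-0.79, 2.21], [0.23, 2.52], [-1.04, 4.18], [0, 3.07], [-2.55, 2.55]. Speed limits (rad/s): [2.22, 2.22, 2.57, 3.14, 3.14, 3.14].

### API

Orientations are given as [roll, pitch, yaw] about the fixed x, y, z axes, in that order (R = Rz(yaw) Ry(pitch) Rx(roll)).
In Python, from cell import * gives the robot as it stands.
- The arm moves only by the tool play_rows, never from a script. Its argument "motion" is one flat list of numbers, 7 for each row, row after row: the turn, a rotation vector about the tool's x, y, z in rad, then the shift along the tool's x, y, z in m, then the closure, from -1 (fully open) to 1 (shut), so that 0 is half open. In form: [rx, ry, rz, x, y, z, fingers, rx, ry, rz, x, y, z, fingers, ...]. A call has 1 to 20 rows; each row shifts and turns the pose as measured when the row begins, along the tool's axes as they then stand; what a row does not reach is not made up. A row lasts 1/10 s, in which the tool goes at most 50 mm and 8.59 degrees, less where a joint would pass 70% of its speed; a pose out of reach is approached as far as the arm can. A call with a gripper value outside its range is refused whole. The fingers move at their own pace and stop on an object; "newtons" is the grip in N (left out, the last holds). Time passes only in rows, so rows that do not move let the fingers close. It gives the time, the measured TCP pose, the force and the opening at its end, in the units of the state.
- read_state(): the state, without advancing time (a new reading comes with each control period).
- camera(name): name is "side" or "top"; returns (picture, depth): 384x512x3 uint8, blue, green, red; 384x512 float32, mm along the optical axis (not along the pixel's ray), 0 where there is no reading.
- camera_params(name): a dict with "fx", "fy", "cx", "cy" (pixels), "T" (4x4, takes a point from camera to world coordinates). Camera axes: x right, y down, z forward; pixel columns grow to the right and rows downward; lengths in mm; the calibration is good to about 2 mm. A picture is of the moment at which its call begins. camera_params takes no time and is no camera call.
- sign_off(): hands the job in, once; it reports no verdict.
Trained networks look in the newest picture that a camera, given by its name, has taken for a name from the list of things; names that differ only in an ending like _2 or _b are one class to them, and where a whole thing is asked for, a point or a joint stands for the part that bears it (a point fixed in the world has none). Each returns a list of dicts, best first, with "conf" (0 to 1); they miss things now and then, are a little off and sometimes report something else, mostly with a low value. They report only what shows in the picture. A call takes as long as a camera call. They do not tell look-alikes from the thing itself.
- masks_of(camera, name): "region" (384x512 bool, what is visible of it).
- place_of(camera, name): "at" ([x, y, z] in mm, in the coordinates of the camera as it stood for that picture, good to about 4 mm: a listed point, or the origin of a listed thing).
The state is a dict: "clock": time; "joints": joint angles; "qd": joint speeds; "effort": joint torques, N m; "eef_pos": TCP position; "eef_rot": TCP orientation; "wrist_force": force on the tool from outside, world axes, zero at the start; "moment": the same for the moment, N m; "finger_gap": finger opening in mm.
Only numpy, scipy, OpenCV 4.12 (cv2) and the standard library are available. Lean on these libraries where they do the work, as an engineer would, in place of code of your own. Each camera call takes 0.05 s, during which the arm holds its last target.

## Working session

There is one attempt and no reset: what is moved stays moved. The work goes in short steps, Python scripts to look and compute and a tool call to move; the robot and the scene stay as the last step left them, time stands still between calls to the robot, and variables do not carry over. Pictures are saved under pics/ and viewed, and the job is handed in when it is done.

Besides the shell and the picture viewer there is one more tool, called after "Call:" as a command line: name --argument value ..., lists and objects as JSON in quotes. play_rows: Moves the arm, as the interface text tells. Its arguments: {"type":"object","properties":{"motion":{"type":"array","items":{"type":"number"}},"newtons":{"type":"number"}},"required":["motion"]}

```bash
ls; mkdir -p pics; cat > h.py <<'E'
from cell import *
import numpy as np, cv2
from scipy.spatial.transform import Rotation as R
def w(cam,p):
    T=np.array(camera_params(cam)["T"]); return (T@np.r_[p,1])[:3]
E
python3 - <<'E'
from h import *
print(read_state())
for c in("side","top"):
    im,d=camera(c); cv2.imwrite(f"pics/{c}0.png",im); np.save(f"{c}0.npy",d)
    p=camera_params(c); print(c,p)
    for n in ["jig","nut_wings","bolt_hinge","panel","ring_centre","left_tab","right_tab","stand","hook_seat","nose_tip"]:
        for r in place_of(c,n)[:3]: print(c,n,round(r["conf"],2),w(c,r["at"]).round(1))
E
```

```text
pics
{'clock': 0.0, 'joints': array([-1.22360848e+00,  3.00449923e-01,  1.52157471e+00,  2.06493785e-05,
        1.32067681e+00, -6.66054963e-02]), 'qd': array([-1.43214312e-03, -3.60896997e-05,  3.14590365e-04, -5.46754061e-04,
        1.25991084e-03, -8.06410870e-04]), 'effort': array([ 9.95276991e-05, -5.31810737e+01, -3.52738774e+01,  7.08598411e-02,
        2.44068395e-02, -1.11511808e-04]), 'eef_pos': array([ 221.06003187, -503.34247458,  204.90063459]), 'eef_rot': array([3.05695046, 1.56968735, 1.89994235]), 'wrist_force': array([0.48466385, 0.2376778 , 0.3738147 ]), 'moment': array([-0.0033    , -0.02395356,  0.04102994]), 'finger_gap': 93.75732274928937}
side {'fx': 448.18405280029816, 'fy': 448.18405280029816, 'cx': 264.21178551683823, 'cy': 192.8717422290909, 'T': array([[-7.27521287e-01, -3.48482420e-01,  5.90993046e-01,
        -4.95771560e+02],
       [-6.85996681e-01,  3.83311121e-01, -6.18450595e-01,
         1.01099198e+03],
       [-1.10150472e-02, -8.55355240e-01, -5.17924784e-01,
         9.83154355e+02],
       [ 0.00000000e+00,  0.00000000e+00,  0.00000000e+00,

[... 1137 characters left out ...]
0000e+00,  0.00000000e+00,  0.00000000e+00,
         1.00000000e+00]])}
top jig 0.95 [536.7 258.6   1. ]
top nut_wings 0.56 [483.7 255.1  73.9]
top panel 0.58 [531.3 255.3  30. ]
top ring_centre 0.88 [535.1 254.9  91.7]
top left_tab 0.61 [533.6 318.9 111.5]
top right_tab 0.95 [532.5 195.  105.8]
top right_tab 0.66 [766.6  11.    2.5]
top stand 0.96 [218.  305.1  -1.7]
top stand 0.7 [ 2.259e+02 -3.332e+02  3.000e-01]
top stand 0.62 [ 499.9 -182.     3.8]
top hook_seat 0.73 [219.8 299.3 165.3]
top hook_seat 0.63 [ 505.9 -182.9  162. ]
top hook_seat 0.58 [ 220.1 -332.9  161.5]
top nose_tip 0.94 [ 491.4 -181.6  197.5]
top nose_tip 0.76 [ 217.6 -339.4  202.7]
top nose_tip 0.66 [210.6 303.4 201.2]
```

View pics/side0.png

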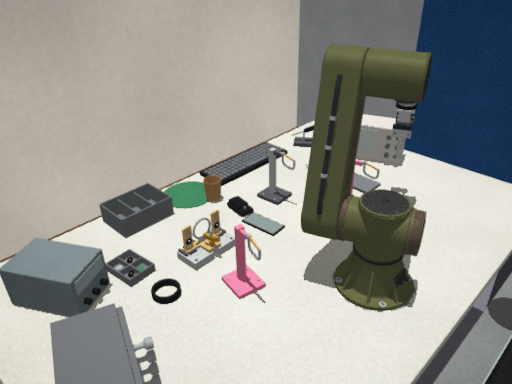

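View pics/top0.png

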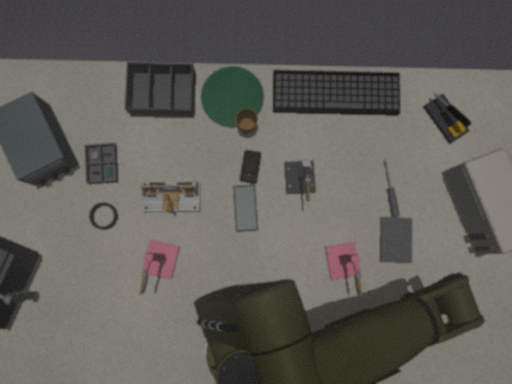

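```bash
python3 - <<'E'
from h import *
s=cv2.imread("pics/side0.png");t=cv2.imread("pics/top0.png")
a=cv2.resize(s[190:280,160:250],(400,400),interpolation=2); b=cv2.resize(t[165:225,135:205],(400,343),interpolation=2)
c=cv2.resize(s[130:220,240:320],(400,450),interpolation=2)[:400]; d=cv2.resize(t[145:215,270:330],(343,400),interpolation=2)
o=np.zeros((800,800,3),np.uint8)
o[:400,:400]=a;o[:343,400:]=b
o[400:,:400]=c;o[400:,400:743]=d
cv2.imwrite("pics/crops0.png",cv2.resize(o,(600,600)))
def cloud(c,box):
    D=np.load(f"{c}0.npy");p=camera_params(c);T=np.array(p["T"])
    v,u=np.mgrid[box[0]:box[1],box[2]:box[3]];z=D[v,u]
    P=np.stack([(u-p["cx"])*z/p["fx"],(v-p["cy"])*z/p["fy"],z],-1).reshape(-1,3)
    P=P[z.ravel()>0];return P@T[:3,:3].T+T[:3,3]
for c,box in(("top",(145,215,270,330)),("side",(130,220,240,320))):
    P=cloud(c,box); m=(abs(P[:,0]-540)<110)&(abs(P[:,1]+185)<80)
    P=P[m]
    for lo,hi in((5,30),(120,190),(190,230)):
        Q=P[(P[:,2]>lo)&(P[:,2]<hi)]
        if len(Q)<8: continue
        r=cv2.minAreaRect(Q[:,:2].astype(np.float32)); print(c,lo,len(Q),Q.min(0).round(),Q.max(0).round(),np.round(r[0]),np.round(r[1]),r[2])
for c,box in(("top",(165,225,135,205)),("side",(190,280,160,250))):
    P=cloud(c,box); m=(abs(P[:,0]-525)<80)&(abs(P[:,1]-254)<120)
    P=P[m]
    for lo,hi in((20,36),(55,95),(95,150)):
        Q=P[(P[:,2]>lo)&(P[:,2]<hi)]
        if len(Q)<8: continue
        r=cv2.minAreaRect(Q[:,:2].astype(np.float32)); print("jig",c,lo,len(Q),Q.min(0).round(),Q.max(0).round(),np.round(r[0]),np.round(r[1]),r[2])
E
```

```text
top 5 852 [ 461. -262.    5.] [ 649. -106.   30.] [ 555. -184.] [189. 156.] 0.08532216399908066
top 120 62 [ 490. -188.  121.] [ 607. -163.  190.] [ 550. -182.] [118.  24.] 9.499075889587402
top 190 182 [ 489. -188.  191.] [ 609. -163.  223.] [ 549. -176.] [120.  23.] 1.7479825019836426
side 5 357 [ 445. -265.    5.] [ 642. -119.   30.] [ 560. -167.] [148. 183.] 60.476600646972656
side 120 161 [ 479. -192.  121.] [ 603. -160.  190.] [ 542. -182.] [125.  30.] 8.221942901611328
side 190 125 [ 480. -191.  191.] [ 604. -162.  216.] [ 542. -175.] [ 29. 125.] 88.56858825683594
jig top 20 759 [463. 160.  20.] [561. 350.  36.] [512. 255.] [ 95. 191.] 1.0186606645584106
jig top 55 189 [455. 174.  55.] [538. 333.  95.] [532. 252.] [118. 111.] 49.101219177246094
jig top 95 146 [481. 174.  96.] [538. 334. 136.] [509. 253.] [ 57. 159.] 1.3094757795333862
jig side 20 565 [451. 158.  20.] [558. 351.  36.] [505. 255.] [105. 192.] 0.9025979042053223
jig side 55 339 [447. 175.  55.] [533. 335.  95.] [490. 255.] [ 86. 161.] 0.8858924508094788
jig side 95 228 [470. 170.  95.] [535. 335. 130.] [502. 252.] [ 64. 165.] 1.6395870447158813
```

View pics/crops0.png

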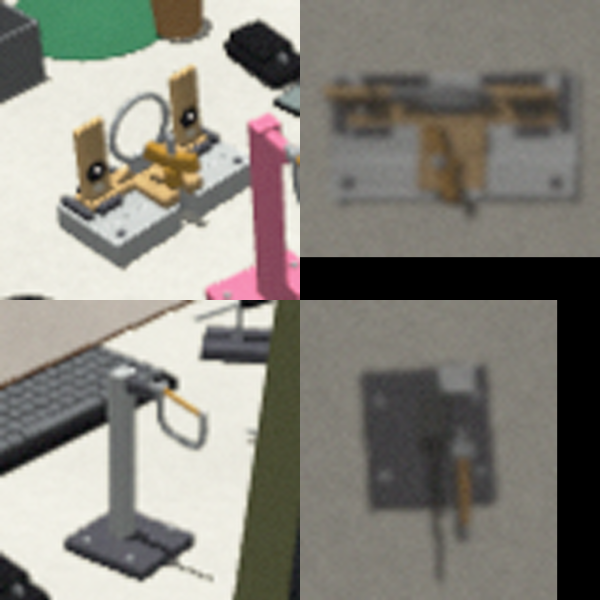

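```bash
cat >> h.py <<'E'
def cloudm(c,D,m):
    p=camera_params(c);T=np.array(p["T"]);m=m&(D>0)
    v,u=np.nonzero(m);z=D[v,u]
    P=np.stack([(u-p["cx"])*z/p["fx"],(v-p["cy"])*z/p["fy"],z],-1)
    return P@T[:3,:3].T+T[:3,3]
def onplane(c,uv,z):
    p=camera_params(c);T=np.array(p["T"])
    d=np.c_[(uv[:,0]-p["cx"])/p["fx"],(uv[:,1]-p["cy"])/p["fy"],np.ones(len(uv))]@T[:3,:3].T
    return T[:3,3]+d*((z-T[2,3])/d[:,2])[:,None]
E
python3 - <<'E'
from h import *
for c in("top","side"):
    im,D=camera(c)
    for n in("stand","jig","panel","wing_nut","left_tab","gate"):
        for r in masks_of(c,n)[:3]:
            P=cloudm(c,D,r["region"])
            if not len(P) or (n in("stand","gate") and (abs(np.median(P[:,0])-550)>100 or abs(np.median(P[:,1])+180)>60)): continue
            print(c,n,round(r["conf"],2),len(P),P.min(0).round(),P.max(0).round())
            for lo,hi in {"stand":((3,35),(130,240),(200,240)),"jig":((20,50),),"panel":((28,60),(90,140)),"wing_nut":((50,110),),"left_tab":((90,140),),"gate":((100,250),)}[n]:
                Q=P[(P[:,2]>lo)&(P[:,2]<hi)]
                if len(Q)<6: continue
                q=Q[:,:2]-np.median(Q[:,:2],0); u,s,v=np.linalg.svd(q-q.mean(0)); r2=cv2.minAreaRect(Q[:,:2].astype(np.float32))
                print("  z",lo,hi,len(Q),"mean",Q.mean(0).round(1),"pc",v[0].round(3),"rect",np.round(r2[0],1),np.round(r2[1],1),round(r2[2],2))
E
```

```text
top stand 0.85 973 [ 492. -228.   -7.] [ 648. -124.  223.]
  z 3 35 693 mean [ 583.6 -168.1   15.2] pc [-0.873 -0.487] rect [ 590.7 -175.2] [114.5 100. ] 4.15
  z 130 240 228 mean [ 562.6 -176.6  197.7] pc [-0.993 -0.117] rect [ 550.7 -182.4] [117.4  24.4] 9.73
  z 200 240 160 mean [ 567.1 -177.4  210.9] pc [-0.996 -0.091] rect [ 551.1 -178.9] [114.6  23. ] 5.38
top jig 0.77 1138 [455. 159.  -3.] [562. 357. 104.]
  z 20 50 961 mean [504.1 251.6  32.6] pc [ 0.056 -0.998] rect [511.9 255.2] [ 95.6 189.8] 1.32
top panel 0.75 738 [470. 170.  24.] [554. 342. 134.]
  z 28 60 478 mean [516.5 248.9  41. ] pc [ 0.077 -0.997] rect [511.1 255.3] [ 82.1 172. ] 1.17
  z 90 140 153 mean [531.5 251.1 115.9] pc [ 0.024 -1.   ] rect [510.8 252.9] [ 52.8 158.7] 1.25
top panel 0.49 1263 [552. 437.  -5.] [691. 550.  39.]
  z 28 60 196 mean [618.9 490.4  31.5] pc [-0.998 -0.063] rect [621.3 493.4] [131.5 101.2] 5.52
top wing_nut 0.46 527 [565. -43.  10.] [674.  24.  47.]
top left_tab 0.55 546 [470. 174.  29.] [548. 332. 134.]
  z 90 140 153 mean [532.5 250.1 116.6] pc [ 0.022 -1.   ] rect [533.2 252.4] [
[... 190 characters left out ...]
 263 mean [ 561.3 -175.6  182.4] pc [-0.991 -0.137] rect [ 544.1 -185.1] [122.8  33.2] 10.39
  z 200 240 88 mean [ 561.4 -176.7  207.8] pc [-0.996 -0.088] rect [ 549.4 -174.6] [ 27.1 107.4] 88.13
side jig 0.64 952 [445. 132.  -5.] [554. 352. 100.]
  z 20 50 570 mean [485.7 272.1  30.3] pc [0.069 0.998] rect [496.2 254.3] [198.8 101.3] 85.68
side jig 0.52 462 [391. -37.  -4.] [551.  48.  16.]
side wing_nut 0.6 120 [445. 236.  39.] [506. 269.  84.]
  z 50 110 109 mean [474.6 256.   71.4] pc [-0.939 -0.345] rect [476.3 257.6] [62.  18.4] 23.82
side left_tab 0.82 846 [461.  53.  -7.] [688. 338. 128.]
  z 90 140 248 mean [523.6 259.  110.2] pc [-0.013  1.   ] rect [502.3 253.3] [ 63.9 164. ] 1.01
```

```bash
cat >> h.py <<'E'
def tool():
    s=read_state(); return s,R.from_euler("xyz",s["eef_rot"])
def plan(pos,head=None,n=None,down=True):
    "rows to TCP pos with tool pointing down and jaw axis z heading head (deg); prints totals in tool frame"
    s,r=tool(); M=r.as_matrix()
    h=np.degrees(np.arctan2(M[1,2],M[0,2])); 
    if head is None: head=h
    z=np.array([np.cos(np.radians(head)),np.sin(np.radians(head)),0]);x=np.array([0,0,-1.]);y=np.cross(z,x)
    Rt=R.from_matrix(np.c_[x,y,z]); rv=(r.inv()*Rt).as_rotvec(); sh=r.inv().apply(np.array(pos)-s["eef_pos"])/1000
    print("head now",h.round(2),"rotvec",rv.round(4),"deg",np.degrees(np.linalg.norm(rv)).round(1),"shift tool",sh.round(4))
E
python3 - <<'E'
from h import *
s,r=tool(); print(r.as_matrix().round(3)); 
plan([481.7,254.5,120],111);plan([481.7,254.5,120],-69)
E
```

```text
[[ 0.     0.916  0.402]
 [-0.     0.402 -0.916]
 [-1.     0.     0.   ]]
head now -66.29 rotvec [-3.0943  0.      0.    ] deg 177.3 shift tool [ 0.0855  0.5434 -0.5894]
head now -66.29 rotvec [ 0.0473  0.     -0.    ] deg 2.7 shift tool [ 0.0855  0.5434 -0.5894]
```

Call:
play_rows --motion '[0,0,0,-0.04,0,0,-1,0,0,0,-0.04,0,0,-1,0,0,0,-0.02,0,0,-1,0,0,0,0,0.032,-0.035,-1,0,0,0,0,0.032,-0.035,-1,0,0,0,0,0.032,-0.035,-1,0,0,0,0,0.032,-0.035,-1,0,0,0,0,0.032,-0.035,-1,0,0,0,0,0.032,-0.035,-1,0,0,0,0,0.032,-0.035,-1,0,0,0,0,0.032,-0.035,-1,0,0,0,0,0.032,-0.035,-1,0,0,0,0,0.032,-0.035,-1,0,0,0,0,0.032,-0.035,-1,0,0,0,0,0.032,-0.035,-1,0,0,0,0,0.032,-0.035,-1,0,0,0,0,0.032,-0.035,-1,0,0,0,0,0.032,-0.035,-1,0,0,0,0,0.032,-0.035,-1]'

```text
clock: 3.7
eef_pos: [470.1, 240.6, 312.2]
eef_rot: [1.28, 1.562, 0.116]
wrist_force: [0.7, 0.5, 0.8]
finger_gap: 93.9
```

```bash
python3 - <<'E'
from h import *
s,r=tool(); print(s["clock"],s["eef_pos"],s["joints"].round(2))
plan([481.7,254.5,130],-69)
E
```

```text
3.7 [470.0842803  240.61506183 312.19220778] [ 0.41  0.19  1.42 -0.    1.53  1.57]
head now -66.73 rotvec [ 0.0396  0.0024 -0.0085] deg 2.3 shift tool [ 0.1823  0.0146 -0.0086]
```

Call:
play_rows --motion '[0.04,0.002,-0.008,0.04,0.0146,-0.0086,-1,0,0,0,0.04,0,0,-1,0,0,0,0.04,0,0,-1,0,0,0,0.04,0,0,-1,0,0,0,0.02,0,0,-1,0,0,0,0,0,0,-1]'

```text
clock: 4.3
eef_pos: [480.9, 261.4, 124.8]
eef_rot: [1.886, 1.57, 0.687]
wrist_force: [0.0, -0.0, -0.2]
finger_gap: 94.1
```

```bash
python3 - <<'E'
from h import *
s,r=tool(); print(s["clock"],s["eef_pos"],s["joints"].round(2))
plan([481.7,254.5,54],-69)
for c,b in(("side",(150,290,140,270)),("top",(155,235,125,215))):
    im,D=camera(c)
    for n in("nut_wings","bolt_hinge"):
        for q in place_of(c,n)[:2]: print(c,n,q["conf"],w(c,q["at"]).round(1))
    cv2.imwrite(f"pics/n1{c}.png",cv2.resize(im[b[0]:b[1],b[2]:b[3]],None,fx=5,fy=5,interpolation=2)[:600,:800])
E
```

```text
4.3 [480.91629297 261.44990128 124.82352109] [0.43 0.37 1.62 0.   1.15 1.63]
head now -68.7 rotvec [ 0.0052 -0.0003 -0.0008] deg 0.3 shift tool [ 0.0708 -0.0019  0.0068]
side nut_wings 0.64 [478.3 250.6  73.3]
side bolt_hinge 0.78 [481.3 255.5  12.2]
side bolt_hinge 0.17 [ 491.9 -184.   196.1]
top nut_wings 0.55 [534.7 252.6  30.6]
top bolt_hinge 0.78 [486.5 260.5  13.1]
```

View pics/n1side.png

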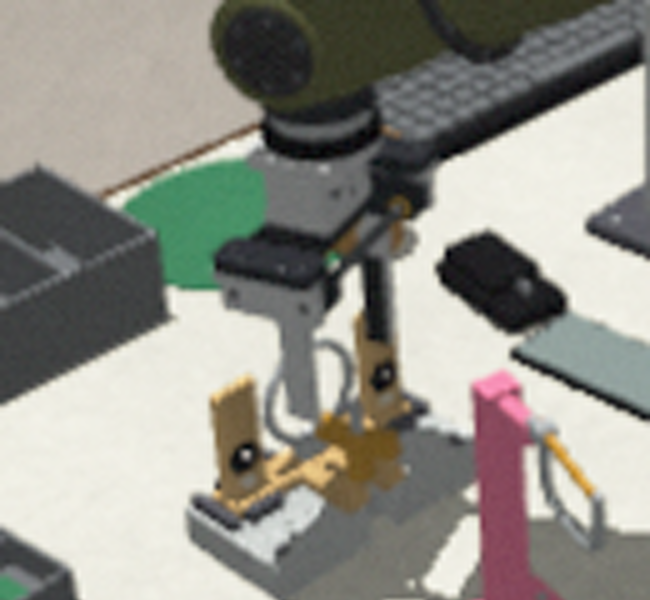

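View pics/n1top.png

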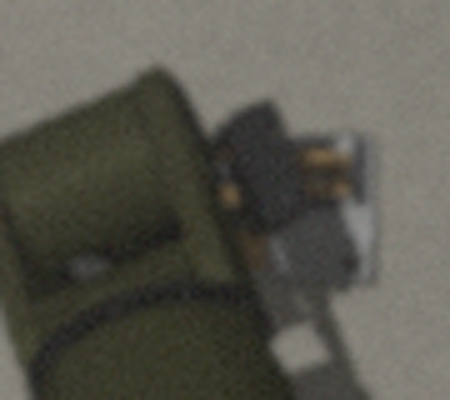

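Call:
play_rows --motion '[0,0,0,0.03,-0.002,0.007,-1,0,0,0,0.03,0,0,-1,0,0,0,0.01,0,0,-1,0,0,0,0,0,0,-1]'

```text
clock: 5.0
eef_pos: [486.6, 256.1, 62.1]
eef_rot: [1.636, 1.554, 0.436]
wrist_force: [-0.6, -0.3, 0.2]
finger_gap: 94.1
```

```bash
python3 - <<'E'
from h import *
s,r=tool(); print(s["clock"],s["eef_pos"])
plan([481.7,254.5,54],-69)
E
```

```text
5.0 [486.61407761 256.12664576  62.100126  ]
head now -68.71 rotvec [ 0.0051 -0.0011 -0.0169] deg 1.0 shift tool [ 0.008  -0.0053 -0.0003]
```

Call:
play_rows --motion '[0.005,-0.001,-0.017,0.008,-0.0053,0,-1,0,0,0,0,0,0,0.5,0,0,0,0,0,0,1,0,0,0,0,0,0,1,0,0,0,0,0,0,1,0,0,0,0,0,0,1,0,0,0,0,0,0,1,0,0,0,0,0,0,1]' --newtons 25

```text
clock: 5.8
eef_pos: [483.5, 255.4, 58.4]
eef_rot: [1.657, 1.566, 0.452]
wrist_force: [0.0, -0.5, 0.5]
finger_gap: 41.4
```

```bash
python3 - <<'E'
from h import *
s,r=tool(); print(s["clock"],s["eef_pos"],s["wrist_force"],s["moment"],s["finger_gap"])
plan([481.7,254.5,54],-69)
E
```

```text
5.8 [483.49514493 255.35877065  58.42232672] [ 0.04932334 -0.52318613  0.45194172] [ 0.00142738 -0.01986063 -0.03203324] 41.447293746045105
head now -69.0 rotvec [ 0.     -0.0004 -0.0052] deg 0.3 shift tool [ 0.0044 -0.002   0.0002]
```

Call:
play_rows --motion '[0,0,-0.005,0.004,-0.002,0,1,0,0,0,0,0,0,1,0,0,0,0,0,0,1,0,0,0,0,0,0,1,0,0,0,0,0,0,1]' --newtons 25

```text
clock: 6.3
eef_pos: [481.5, 254.5, 54.1]
eef_rot: [-2.356, 1.57, 2.723]
wrist_force: [-0.5, -0.8, 0.2]
finger_gap: 19.0
```

```bash
python3 - <<'E'
from h import *
s,r=tool(); print(s["clock"],s["eef_pos"],s["wrist_force"],s["moment"],s["finger_gap"])
plan([481.7,254.5,54],-69)
E
```

```text
6.3 [481.47256468 254.53348891  54.05443305] [-0.52813172 -0.76131033  0.15334329] [-0.01076797  0.00902248 -0.0205152 ] 18.95739965695956
head now -69.0 rotvec [ 0.     -0.0004  0.0004] deg 0.0 shift tool [0.0001 0.0002 0.0001]
```

Call:
play_rows --motion '[0,0,0,0,0,0,1,0,0,0,0,0,0,1,0,0,0,0,0,0,1]' --newtons 25

```text
clock: 6.6
eef_pos: [481.5, 254.5, 54.1]
eef_rot: [-2.425, 1.57, 2.654]
wrist_force: [0.0, -0.1, 0.4]
finger_gap: 18.8
```

```bash
python3 - <<'E'
from h import *
s,r=tool(); print(s["clock"],s["eef_pos"],s["wrist_force"],s["moment"],s["finger_gap"])
plan([481.7,254.5,54],-69)
E
```

```text
6.6 [481.49539642 254.53614618  54.05517264] [ 0.024075   -0.10008397  0.37493179] [-0.01375132  0.00193222  0.01476311] 18.78937806027891
head now -69.0 rotvec [-0.     -0.0004  0.0004] deg 0.0 shift tool [0.0001 0.0002 0.0001]
```

```bash
python3 - <<'E'
from h import *
b=(200,270,170,250)
im,D=camera("side")
cv2.imwrite(f"pics/n2.png",cv2.resize(im[b[0]:b[1],b[2]:b[3]],None,fx=8,fy=8,interpolation=2))
E
```

```text
(no output)
```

View pics/n2.png

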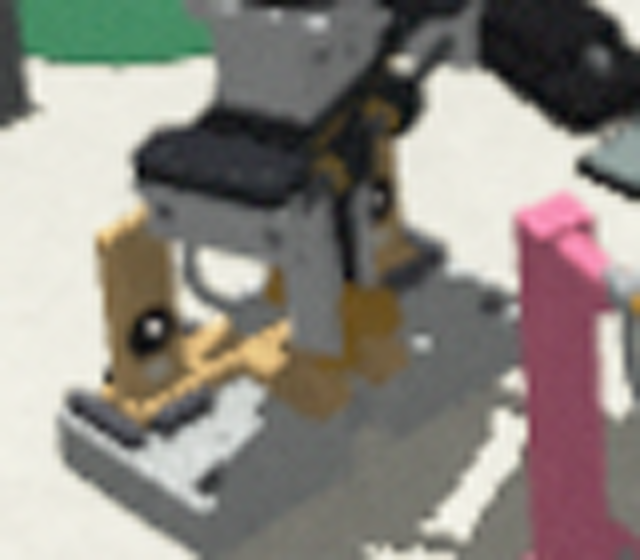

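Call:
play_rows --motion '[0,0,0,0,0,0,0.3,0,0,0,0,0,0,0.3,0,0,0,-0.01,0,0,0.5,0,0,0,0,0,0,1,0,0,0,0,0,0,1,0,0,0,0,0,0,1,0,0,0,0,0,0,1,0,0,0,0,0,0,1]' --newtons 25

```text
clock: 7.45
eef_pos: [481.5, 254.5, 65.2]
eef_rot: [-2.894, 1.57, 2.185]
wrist_force: [0.3, -0.7, 0.6]
finger_gap: 11.8
```

```bash
python3 - <<'E'
from h import *
s,r=tool(); print(s["clock"],s["eef_pos"],s["wrist_force"],s["moment"],s["finger_gap"])
plan([481.7,254.5,64],-69)
E
```

```text
7.45 [481.52715796 254.5293934   65.21402242] [ 0.260968   -0.67146579  0.57331401] [-0.05810371  0.05000077 -0.04343497] 11.775232986697416
head now -69.01 rotvec [-0.0001 -0.0004  0.0001] deg 0.0 shift tool [0.0012 0.0002 0.0001]
```

Call:
play_rows --motion '[-0.1,0,0,-0.00065,0,0,1,-0.1,0,0,-0.00065,0,0,1,-0.1,0,0,-0.00065,0,0,1,-0.1,0,0,-0.00065,0,0,1,0,0,0,0,0,0,1]'

```text
clock: 7.95
eef_pos: [481.5, 254.7, 67.9]
eef_rot: [3.081, 1.57, 2.291]
wrist_force: [-0.2, -0.7, 1.8]
finger_gap: 11.9
```

```bash
python3 - <<'E'
from h import *
s,r=tool(); print(s["clock"],s["eef_pos"],s["wrist_force"],s["moment"],s["finger_gap"])
plan([481.5,254.5,68],-69)
E
```

```text
7.95 [481.46326948 254.67692933  67.92843031] [-0.20056781 -0.71239751  1.7794219 ] [-0.12052247  0.0920202   0.03632023] 11.873672252284992
head now -45.26 rotvec [ 4.143e-01 -8.000e-04  1.000e-04] deg 23.7 shift tool [-0.0001 -0.0001  0.0002]
```

Turning cleanly; continue.

Call:
play_rows --motion '[-0.1,0,0,-0.00065,0,0,1,-0.1,0,0,-0.00065,0,0,1,-0.1,0,0,-0.00065,0,0,1,-0.1,0,0,-0.00065,0,0,1,-0.1,0,0,-0.00065,0,0,1,-0.1,0,0,-0.00065,0,0,1,-0.1,0,0,-0.00065,0,0,1,-0.08,0,0,-0.0005,0,0,1,0,0,0,0,0,0,1,0,0,0,0,0,0,1]'

```text
clock: 8.95
eef_pos: [481.2, 254.8, 73.0]
eef_rot: [2.676, 1.569, 2.663]
wrist_force: [-1.0, 0.2, 1.8]
finger_gap: 11.9
```

```bash
python3 - <<'E'
from h import *
s,r=tool(); print(s["clock"],s["eef_pos"],s["wrist_force"],s["moment"],s["finger_gap"],s["joints"])
plan([481.5,254.5,68],-69)
b=(200,270,170,250)
im,D=camera("side")
cv2.imwrite(f"pics/n3.png",cv2.resize(im[b[0]:b[1],b[2]:b[3]],None,fx=8,fy=8,interpolation=2))
for q in place_of("side","nut_wings")[:2]: print(q["conf"],w("side",q["at"]).round(1))
E
```

```text
8.95 [481.238418   254.77582449  72.9713618 ] [-1.02862512  0.15556837  1.83632069] [-0.11292766  0.0414722   0.03775415] 11.85078639360553 [4.19115890e-01 4.34721332e-01 1.66832888e+00 1.21432567e-03
 1.03937781e+00 4.31345526e-01]
head now -0.74 rotvec [ 1.1914e+00 -1.4000e-03  2.0000e-04] deg 68.3 shift tool [ 0.005  -0.0003  0.0003]
0.51 [481.5 255.3  82.5]
```

View pics/n3.png

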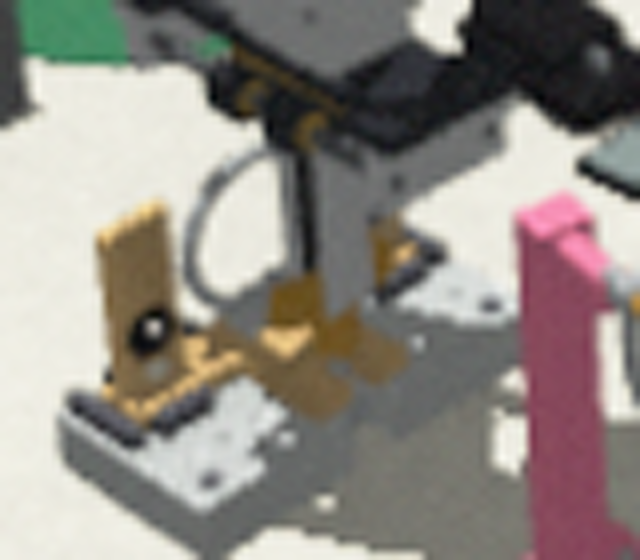

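Call:
play_rows --motion '[0,0,0,0,0,0,0.25,0,0,0,0,0,0,0.25,0,0,0,0,0,0,0.25,0,0,0,0,0,0,0.25,0,0,0,0,0,-0.012,0.25,0,0,0,0.002,0,-0.012,0.25,0,0,0,0.002,0,-0.012,0.25,0,0,0,0.002,0,-0.012,0.25,0,0,0,0.002,0,-0.012,0.25,0,0,0,0,0,0,0.25]'

```text
clock: 10.05
eef_pos: [420.9, 255.3, 65.9]
eef_rot: [0.309, 1.568, 0.29]
wrist_force: [0.9, -0.0, 0.1]
finger_gap: 35.4
```

```bash
python3 - <<'E'
from h import *
s,r=tool(); print(s["clock"],s["eef_pos"],s["wrist_force"],s["moment"],s["finger_gap"])
b=(200,270,170,250)
im,D=camera("side")
cv2.imwrite(f"pics/n4.png",cv2.resize(im[b[0]:b[1],b[2]:b[3]],None,fx=8,fy=8,interpolation=2))
for q in place_of("side","nut_wings")[:2]: print(q["conf"],w("side",q["at"]).round(1))
E
```

```text
10.05 [420.85463632 255.29946099  65.85625156] [ 0.87764116 -0.00793497  0.06452142] [-0.02001493 -0.08339221  0.04765341] 35.435335416254496
0.53 [421.2 253.5  53.5]
0.39 [615.  492.9  -2.4]
```

View pics/n4.png

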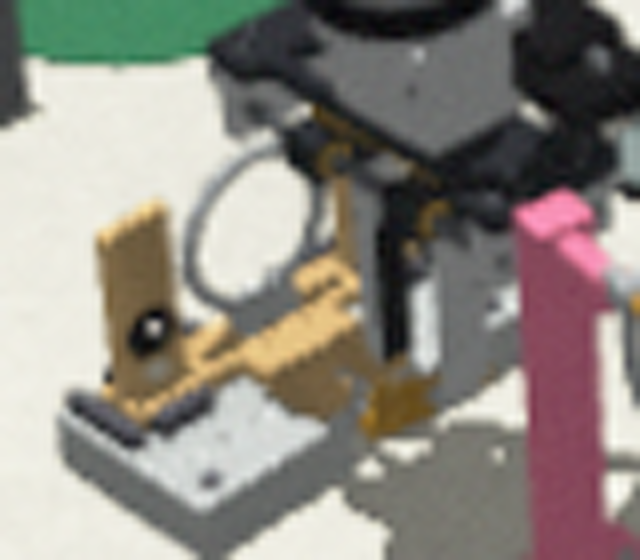

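Call:
play_rows --motion '[0,0,0,0,0,0,-1,0,0,0,0,0,0,-1,0,0,0,0,0,0,-1,0,0,0,0,0,0,-1,0,0,0,0,0,0,-1,0,0,0,0,0,0,-1,0,0,0,0,0,0,-1,0,0,0,-0.03,0,0,-1,0,0,0,-0.04,0,0.01,-1,0,0,0,-0.04,0.01,0.02,-1,0,0,0,-0.03,0.02,0.03,-1,0,0,0,0,0.02,0.03,-1,0,0,0,0,0,0,-1]'

```text
clock: 11.45
eef_pos: [516.1, 304.3, 211.8]
eef_rot: [0.291, 1.568, 0.272]
wrist_force: [-0.5, -0.3, -1.1]
finger_gap: 94.0
```

```bash
python3 - <<'E'
from h import *
s,r=tool(); print(s["clock"],s["eef_pos"],s["wrist_force"],s["moment"],s["finger_gap"])
plan([531.5,317,145],1.3)
b=(190,270,160,250)
im,D=camera("side")
cv2.imwrite(f"pics/n5.png",cv2.resize(im[b[0]:b[1],b[2]:b[3]],None,fx=7,fy=7,interpolation=2))
for c in("side","top"):
  if c=="top":camera(c)
  for n in("nut_wings","left_tab","right_tab","ring_centre"):
    for q in place_of(c,n)[:1]: print(c,n,q["conf"],w(c,q["at"]).round(1))
E
```

```text
11.45 [516.07994971 304.34509181 211.75423499] [-0.48796134 -0.2715724  -1.12679695] [-0.02608573 -0.05004885  0.01938909] 93.98618969663126
head now -1.13 rotvec [-0.0424  0.0025 -0.0007] deg 2.4 shift tool [0.0668 0.0129 0.015 ]
side nut_wings 0.65 [416.8 253.2  36.3]
side left_tab 0.85 [529.3 318.8 105.6]
side right_tab 0.72 [529.  187.3 109.2]
side ring_centre 0.66 [531.4 252.8  87.9]
top nut_wings 0.48 [421.  256.1  38.1]
top left_tab 0.96 [532.  319.6 108.7]
top right_tab 0.59 [531.4 192.7 108.6]
top ring_centre 0.61 [534.1 255.9  91.4]
```

View pics/n5.png

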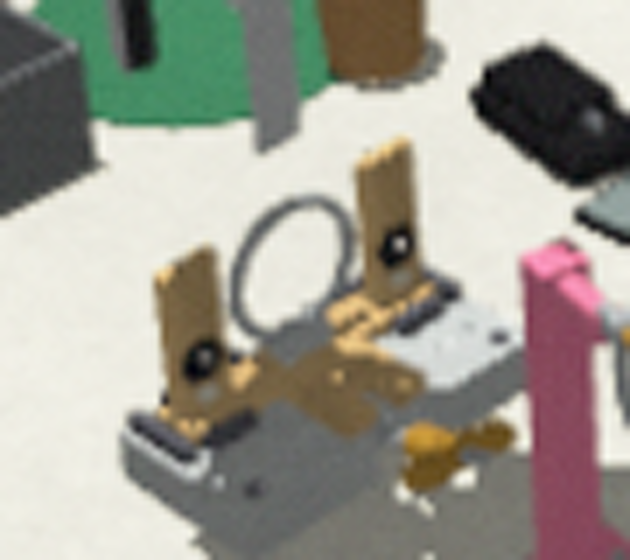

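Call:
play_rows --motion '[-0.042,0.002,0,0.03,0.013,0.015,-1,0,0,0,0.035,0,0,-1,0,0,0,0,0,0,-1]'

```text
clock: 12.25
eef_pos: [529.9, 316.1, 147.5]
eef_rot: [0.54, 1.567, 0.564]
wrist_force: [0.1, -0.6, 0.3]
finger_gap: 94.2
```

```bash
python3 - <<'E'
from h import *
s,r=tool(); print(s["clock"],s["eef_pos"])
plan([531.5,318,93],1.3)
E
```

```text
12.25 [529.89020198 316.12929403 147.45308233]
head now 1.36 rotvec [ 0.001   0.0033 -0.002 ] deg 0.2 shift tool [0.0545 0.0017 0.0015]
```

Call:
play_rows --motion '[0,0.003,-0.002,0.025,0.0017,0.0015,-1,0,0,0,0.025,0,0,-1,0,0,0,0.004,0,0,0,0,0,0,0,0,0,0.7,0,0,0,0,0,0,0.7,0,0,0,0,0,0,0.7,0,0,0,0,0,0,0.7,0,0,0,0,0,0,0.7,0,0,0,0,0,0,0.7,0,0,0,0,0,0,0.7,0,0,0,0,0,0,0.7]' --newtons 10

```text
clock: 13.35
eef_pos: [534.7, 319.5, 104.6]
eef_rot: [0.451, 1.558, 0.474]
wrist_force: [-0.7, 0.4, -0.3]
finger_gap: 25.6
```

```bash
python3 - <<'E'
from h import *
s,r=tool(); print(s["clock"],s["eef_pos"],s["finger_gap"],s["wrist_force"])
plan([531.5,318,93],1.3)
im,D=camera("side")
b=(190,270,160,250)
cv2.imwrite(f"pics/n6.png",cv2.resize(im[b[0]:b[1],b[2]:b[3]],None,fx=7,fy=7,interpolation=2))
E
```

```text
13.35 [534.69256099 319.52972828 104.64228095] 25.635013469082956 [-0.72049059  0.44943078 -0.34880829]
head now 1.32 rotvec [ 0.0004  0.0114 -0.0055] deg 0.7 shift tool [ 0.0116 -0.0015 -0.0034]
```

View pics/n6.png

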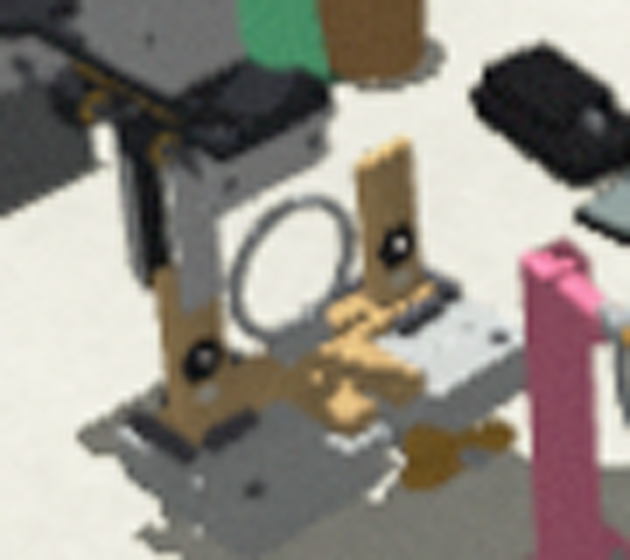

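Call:
play_rows --motion '[0,0.011,-0.0055,0.0116,-0.0015,-0.0034,0.5,0,0,0,0,0,0,0.5,0,0,0,0,0,0,0.5]'

```text
clock: 13.7
eef_pos: [530.9, 317.8, 91.4]
eef_rot: [-2.557, 1.569, -2.534]
wrist_force: [0.0, 0.1, 0.0]
finger_gap: 23.6
```

```bash
python3 - <<'E'
from h import *
s,r=tool(); print(s["clock"],s["eef_pos"],s["finger_gap"],s["wrist_force"])
plan([531.5,318,93],1.3)
E
```

```text
13.7 [530.9446002  317.75223259  91.41864274] 23.566926297691857 [0.0002068  0.12058478 0.01316429]
head now 1.32 rotvec [ 0.0004 -0.0014  0.0009] deg 0.1 shift tool [-0.0016  0.0002  0.0006]
```

Call:
play_rows --motion '[0,0,0,-0.0015,0,0,0.7,0,0,0,0,0,0,1,0,0,0,0,0,0,1,0,0,0,0,0,0,1,0,0,0,0,0,0,1,0,0,0,0,0,0,1]' --newtons 60

```text
clock: 14.3
eef_pos: [530.8, 317.7, 92.7]
eef_rot: [-2.665, 1.569, -2.641]
wrist_force: [0.1, -0.4, -1.3]
finger_gap: 7.6
```

```bash
python3 - <<'E'
from h import *
s,r=tool(); print(s["clock"],s["eef_pos"],s["finger_gap"],s["wrist_force"],s["moment"])
plan([531.5,318,93],1.3)
E
```

```text
14.3 [530.78964014 317.70943128  92.69143284] 7.6136718318002705 [ 0.10015999 -0.42630004 -1.30671745] [ 0.10935079 -0.10108915 -0.00620779]
head now 1.32 rotvec [ 0.0003 -0.002   0.001 ] deg 0.1 shift tool [-0.0003  0.0003  0.0007]
```

Call:
play_rows --motion '[0,0,0,-0.01,0,0,1,0,0,0,-0.015,0,0,1,0,0,0,-0.02,0,0,1,0,0,0,-0.02,0,0,1,0,0,0,-0.02,0,0,1,0,0,0,-0.02,0,0,1,0,0,0,-0.02,0,0,1,0,0,0,-0.01,0,0,1,0,0,0,0,0,0,1]'

```text
clock: 15.2
eef_pos: [531.1, 317.9, 243.0]
eef_rot: [0.462, 1.566, 0.485]
wrist_force: [0.5, 0.3, -2.1]
finger_gap: 7.6
```

```bash
cat > look.py <<'E'
from h import *
import sys
tag=sys.argv[1]
s,r=tool(); print(s["clock"],s["eef_pos"].round(1),s["finger_gap"],s["wrist_force"].round(2),s["moment"].round(3))
M=r.as_matrix(); G=s["eef_pos"]-19*M[:,0]
tl=[]
for c in("side","top"):
    im,D=camera(c)
    pts=[]
    for n in("left_tab","right_tab","ring_centre","panel"):
        qs=[(q["conf"],w(c,q["at"])) for q in place_of(c,n)]
        qs=[q for q in qs if np.linalg.norm(q[1]-G)<200]
        for q in qs[:1]: print(c,n,round(q[0],2),q[1].round(1)); pts.append(q[1])
    P=np.array(pts or [G]).mean(0); p=camera_params(c); T=np.linalg.inv(p["T"]); q=(T@np.r_[P,1])[:3]
    u,v=int(q[0]/q[2]*p["fx"]+p["cx"]),int(q[1]/q[2]*p["fy"]+p["cy"])
    u=np.clip(u,50,461);v=np.clip(v,50,333)
    tl.append(cv2.resize(im[v-50:v+50,u-50:u+50],(400,400),interpolation=2))
cv2.imwrite(f"pics/{tag}.png",np.hstack(tl))
E
python3 look.py l1
```

```text
15.2 [531.1 317.9 243. ] 7.55307420299132 [ 0.52  0.28 -2.12] [ 0.028 -0.089 -0.06 ]
side left_tab 0.84 [528.9 319.9 259. ]
side right_tab 0.89 [530.5 188.1 257.6]
side ring_centre 0.96 [531.2 252.6 235.1]
side panel 0.64 [533.5 253.9 178.1]
top left_tab 0.97 [532.9 322.1 254.1]
top right_tab 0.74 [536.3 190.7 258.1]
top panel 0.58 [537.1 252.7 176.8]
```

View pics/l1.png

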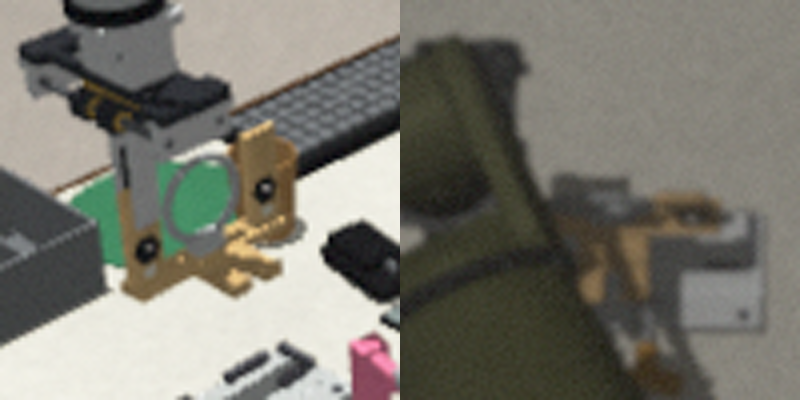

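Call:
play_rows --motion '[-0.01,0,0,-0.01,-0.01,-0.002,1,-0.01,0,0,-0.01,-0.02,-0.004,1,-0.01,0,0,0,-0.03,-0.006,1,-0.01,0,0,0,-0.03,-0.006,1,-0.01,0,0,0,-0.03,-0.006,1,-0.006,0,0,0,-0.03,-0.006,1,0,0,0,0,-0.03,-0.006,1,0,0,0,0,-0.03,-0.006,1,0,0,0,0,-0.03,-0.006,1,0,0,0,0,-0.03,-0.006,1,0,0,0,0,-0.03,-0.006,1,0,0,0,0,-0.03,-0.006,1,0,0,0,0,-0.03,-0.006,1,0,0,0,0,-0.03,-0.006,1,0,0,0,0,-0.02,-0.004,1,0,0,0,0,-0.01,-0.002,1,0,0,0,0,0,0,1]'

```text
clock: 17.4
eef_pos: [470.6, -130.9, 272.7]
eef_rot: [-0.262, 1.559, -0.174]
wrist_force: [-0.1, -0.3, -2.3]
finger_gap: 7.8
```

```bash
python3 - <<'E'
from h import *
s,r=tool(); print(s["clock"],s["eef_pos"],s["finger_gap"],s["wrist_force"])
plan([441,-123,190],4.5)
E
```

```text
17.4 [ 470.57373869 -130.90371428  272.66197256] 7.77299287146898 [-0.1370734  -0.25113106 -2.31039192]
head now 5.04 rotvec [0.0094 0.0113 0.003 ] deg 0.9 shift tool [ 0.0823  0.0107 -0.0297]
```

Call:
play_rows --motion '[0.009,0.011,0.003,0,0.01,-0.015,1,0,0,0,0,0,-0.015,1,0,0,0,0.02,0,0,1,0,0,0,0.03,0,0,1,0,0,0,0.02,0,0,1,0,0,0,0,0,0,1,0,0,0,0,0,0,1]'

```text
clock: 18.1
eef_pos: [439.3, -118.2, 203.6]
eef_rot: [-0.163, 1.566, -0.079]
wrist_force: [-0.9, 0.1, -1.1]
finger_gap: 7.6
```

```bash
python3 look.py l2; python3 - <<'E'
from h import *
plan([441,-123,184],4.5)
for c in("side","top"):
    camera(c)
    for n in("hook_seat","nose_tip"):
        for q in place_of(c,n):
            P=w(c,q["at"])
            if abs(P[0]-500)<60 and abs(P[1]+182)<60: print(c,n,round(q["conf"],2),P.round(1))
E
```

```text
18.1 [ 439.3 -118.2  203.6] 7.5621694117206495 [-0.92  0.13 -1.09] [ 0.082 -0.085 -0.023]
side left_tab 0.79 [ 439.4 -115.4  220.1]
side right_tab 0.71 [ 490.9 -184.8  195.1]
side ring_centre 0.48 [ 443.4 -185.8  194.1]
side panel 0.73 [ 444.5 -182.4  140.1]
top right_tab 0.64 [ 451.2 -243.3  218. ]
top ring_centre 0.55 [ 449.  -183.9  201.6]
head now 4.75 rotvec [0.0044 0.0041 0.0006] deg 0.3 shift tool [ 0.019  -0.0043  0.0015]
side hook_seat 0.82 [ 498.8 -189.2  164.4]
top hook_seat 0.8 [ 504.9 -183.7  163.8]
top nose_tip 0.9 [ 489.  -181.1  200.4]
```

View pics/l2.png

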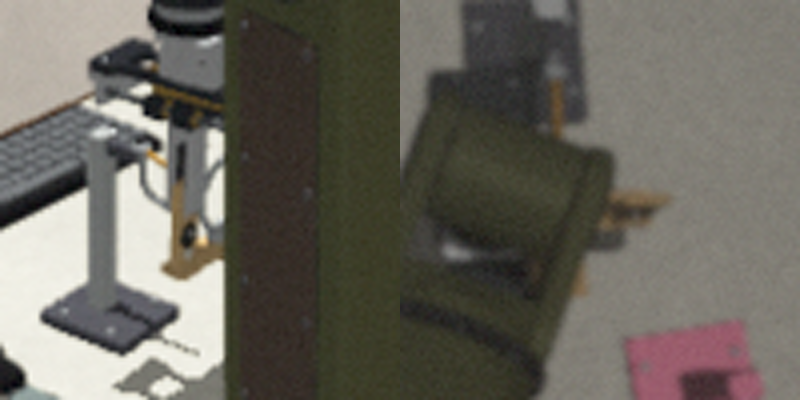

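Call:
play_rows --motion '[0.004,0.004,0,0.012,-0.001,0,1,0,0,0,0.011,0,0,1,0,0,0,0,0,0,1]'

```text
clock: 19.2
eef_pos: [439.0, -119.8, 177.4]
eef_rot: [-2.794, 1.57, -2.716]
wrist_force: [-0.5, -0.2, -0.8]
finger_gap: 7.6
```

```bash
python3 - <<'E'
from h import *
s,r=tool(); print(s["clock"],s["eef_pos"],s["wrist_force"])
plan([498.2,-119.7,180.5],4.5)
im,D=camera("side")
b=(120,220,240,320)
cv2.imwrite(f"pics/s1.png",cv2.resize(im[b[0]:b[1],b[2]:b[3]],None,fx=6,fy=6,interpolation=2))
E
```

```text
19.2 [ 438.95478113 -119.78547311  177.40391644] [-0.47007116 -0.2000699  -0.80692636]
head now 4.51 rotvec [ 0.0001 -0.001   0.0004] deg 0.1 shift tool [-0.0032 -0.0046  0.0591]
```

View pics/s1.png

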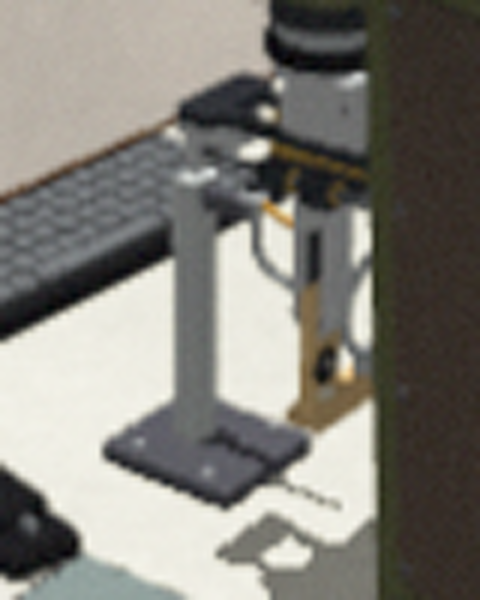

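Call:
play_rows --motion '[0,0,0,-0.0035,-0.002,0.003,1,0,0,0,0,-0.0025,0.007,1,0,0,0,0,0,0.01,1,0,0,0,0,0,0.01,1,0,0,0,0,0,0,1,0,0,0,0,0,0,1]'

```text
clock: 19.85
eef_pos: [473.2, -122.3, 182.5]
eef_rot: [-0.919, 1.569, -0.84]
wrist_force: [-0.3, 0.1, -1.5]
finger_gap: 7.7
```

```bash
python3 look.py s2; python3 - <<'E'
from h import *
plan([498.2,-119.7,180.5],4.5)
for c in("side","top"):
    im,D=camera(c)
    for n in("hook_seat","nose_tip"):
        for q in place_of(c,n):
            P=w(c,q["at"])
            if abs(P[0]-500)<60 and abs(P[1]+182)<60: print(c,n,round(q["conf"],2),P.round(1))
b=(130,190,260,320)
im,D=camera("side")
cv2.imwrite("pics/s2b.png",cv2.resize(im[b[0]:b[1],b[2]:b[3]],None,fx=10,fy=10,interpolation=2))
E
```

```text
19.85 [ 473.2 -122.3  182.5] 7.6750872944318775 [-0.34  0.14 -1.55] [-0.004 -0.116 -0.003]
side left_tab 0.63 [ 472.1 -120.6  196.3]
side right_tab 0.63 [ 481.5 -253.2  197.7]
side ring_centre 0.72 [ 474.4 -187.8  175.4]
top left_tab 0.43 [ 480.7 -183.9  121.9]
top right_tab 0.48 [ 483.9 -247.7  200. ]
top ring_centre 0.53 [ 478.1 -183.4  180.6]
top panel 0.71 [ 481.5 -189.6  118.5]
head now 4.5 rotvec [-0.0001  0.0013  0.0013] deg 0.1 shift tool [0.0023 0.0008 0.0254]
side hook_seat 0.75 [ 500.4 -187.8  163.8]
side nose_tip 0.93 [ 490.2 -180.1  194.3]
```

View pics/s2b.png

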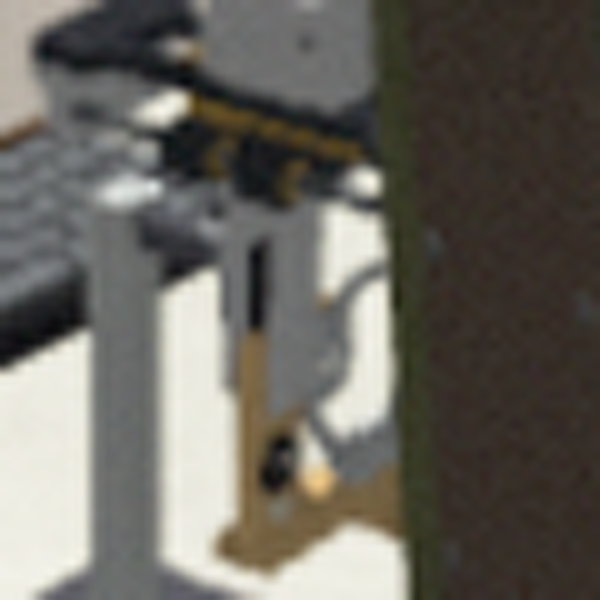

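View pics/s2.png

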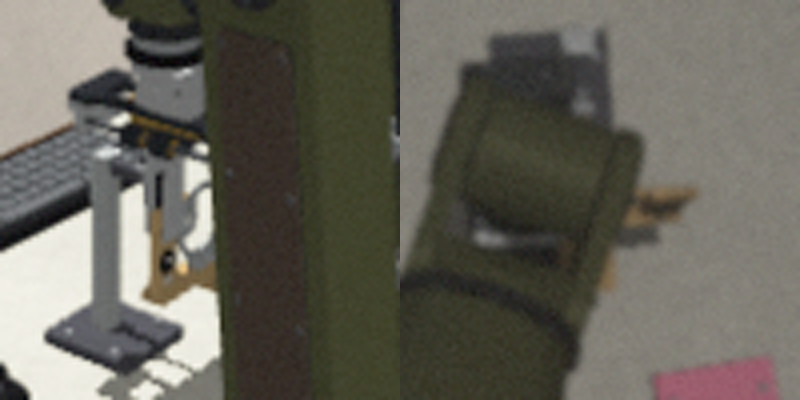

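Call:
play_rows --motion '[0,0,0,0.0005,0,0.005,1,0,0,0,0.0005,0,0.005,1,0,0,0,0,0,0,1]'

```text
clock: 21.0
eef_pos: [483.9, -121.6, 181.7]
eef_rot: [-0.723, 1.569, -0.644]
wrist_force: [-0.4, 0.2, -1.2]
finger_gap: 8.0
```

Call:
play_rows --motion '[0,0,0,0,0,0.005,1,0,0,0,0,0,0.005,1,0,0,0,0,0,0,1]'

```text
clock: 21.3
eef_pos: [494.9, -120.7, 181.5]
eef_rot: [-0.768, 1.569, -0.689]
wrist_force: [0.2, 0.1, -1.3]
finger_gap: 7.7
```

```bash
python3 look.py s3; python3 - <<'E'
from h import *
s,r=tool();print(s["eef_pos"],s["wrist_force"])
plan([498.2,-119.7,180.5],4.5)
b=(130,190,260,320)
im,D=camera("side")
cv2.imwrite("pics/s3b.png",cv2.resize(im[b[0]:b[1],b[2]:b[3]],None,fx=10,fy=10,interpolation=2))
E
```

```text
21.3 [ 494.9 -120.7  181.5] 7.72786248110537 [ 0.2   0.07 -1.34] [ 0.071 -0.098  0.039]
side left_tab 0.89 [ 493.8 -119.   194.7]
side right_tab 0.86 [ 502.1 -249.4  196.3]
side ring_centre 0.87 [ 496.6 -185.7  175.3]
side panel 0.34 [ 488.2 -184.6  194.3]
top right_tab 0.68 [ 503.1 -246.8  195.1]
top ring_centre 0.65 [ 503.5 -182.7  177.5]
top panel 0.56 [ 504.5 -183.5  118.9]
[ 494.34166563 -120.76668844  181.67457682] [-0.36237797  0.12208326 -0.96823811]
head now 4.49 rotvec [-0.0002  0.0014  0.0013] deg 0.1 shift tool [0.0012 0.0008 0.0039]
```

View pics/s3b.png

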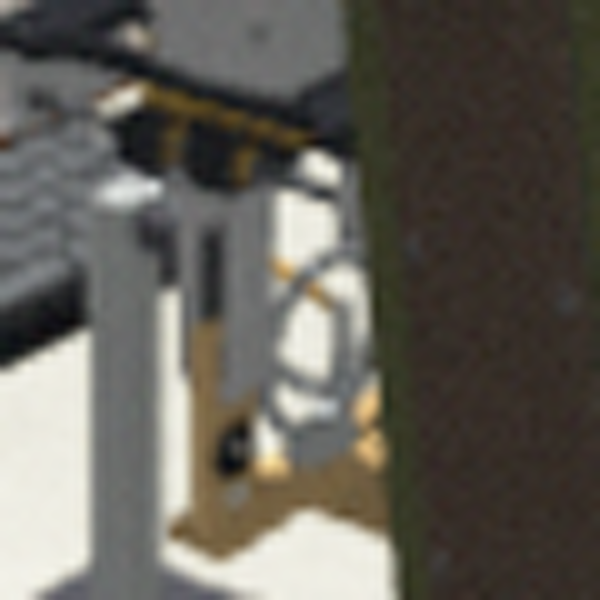

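Call:
play_rows --motion '[0,0,0,0.002,0.001,0.004,1,0,0,0,0.005,0,0,1,0,0,0,0.005,0,0,1,0,0,0,0,0,0,1]'

```text
clock: 22.25
eef_pos: [498.9, -119.4, 168.8]
eef_rot: [-0.721, 1.568, -0.643]
wrist_force: [-2.2, -0.2, 0.7]
finger_gap: 7.8
```

```bash
python3 - <<'E'
from h import *
s,r=tool();print(s["clock"],s["eef_pos"],s["wrist_force"],s["moment"])
plan([498.2,-119.7,150],4.5)
EOF=0
E
```

```text
22.25 [ 498.85582295 -119.43976308  168.84128308] [-2.16346508 -0.22451212  0.66286658] [-0.02544609  0.16411066 -0.08363347]
head now 4.5 rotvec [-0.0001  0.002   0.0018] deg 0.2 shift tool [ 0.0188 -0.0002 -0.0007]
```

Call:
play_rows --motion '[0,0,0,0.005,0,0,1,0,0,0,0.005,0,0,1,0,0,0,0,0,0,1]'

```text
clock: 22.55
eef_pos: [499.0, -119.6, 158.3]
eef_rot: [-0.739, 1.567, -0.661]
wrist_force: [-3.6, -0.1, 1.3]
finger_gap: 7.9
```

```bash
python3 look.py s4; python3 - <<'E'
from h import *
s,r=tool();print(s["clock"],s["eef_pos"],s["wrist_force"],s["moment"])
plan([498.2,-119.7,150],4.5)
b=(130,190,260,320)
im,D=camera("side")
cv2.imwrite("pics/s4b.png",cv2.resize(im[b[0]:b[1],b[2]:b[3]],None,fx=10,fy=10,interpolation=2))
E
```

```text
22.55 [ 499.  -119.6  158.3] 7.900128349926645 [-3.61 -0.08  1.32] [-0.099  0.501 -0.206]
side left_tab 0.52 [ 495.8 -117.3  172.8]
side ring_centre 0.67 [ 501.8 -182.9  152.6]
side panel 0.72 [ 505.2 -185.4   92.5]
top right_tab 0.68 [ 507.6 -241.2  176.1]
top ring_centre 0.54 [ 506.8 -181.9  155.3]
top panel 0.59 [ 508.5 -183.8   95.6]
23.05 [ 499.29621059 -119.65544907  159.02770726] [-4.59972916  0.59984217  0.76897202] [-0.07371064  0.59815857 -0.31428537]
head now 4.5 rotvec [-0.0001  0.0036  0.0026] deg 0.3 shift tool [ 0.009   0.0001 -0.0011]
```

View pics/s4b.png

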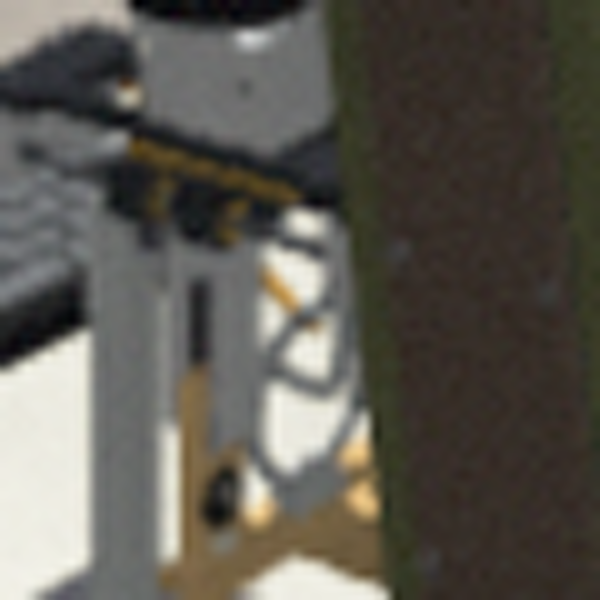

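Call:
play_rows --motion '[0,0,0,0.005,0,0,1,0,0,0,0.005,0,0,1,0,0,0,0,0,0,1]'

```text
clock: 23.4
eef_pos: [500.4, -119.9, 149.0]
eef_rot: [-0.524, 1.563, -0.445]
wrist_force: [-5.8, 0.2, -0.2]
finger_gap: 7.7
```

```bash
python3 - <<'E'
from h import *
s,r=tool();print(s["clock"],s["eef_pos"],s["wrist_force"],s["moment"])
plan([498.2,-119.7,135],4.5)
b=(130,190,260,320)
im,D=camera("side")
for q in place_of("side","ring_centre")[:1]: print(w("side",q["at"]))
cv2.imwrite("pics/s5b.png",cv2.resize(im[b[0]:b[1],b[2]:b[3]],None,fx=10,fy=10,interpolation=2))
E
```

```text
23.4 [ 500.39543795 -119.8630547   149.04468146] [-5.7975809   0.15871425 -0.22852827] [-0.11332284  0.78057373 -0.3662164 ]
head now 4.53 rotvec [0.0005 0.0068 0.0039] deg 0.4 shift tool [ 0.014   0.0004 -0.0023]
[ 501.7808869  -184.6115084   142.43044142]
```

View pics/s5b.png

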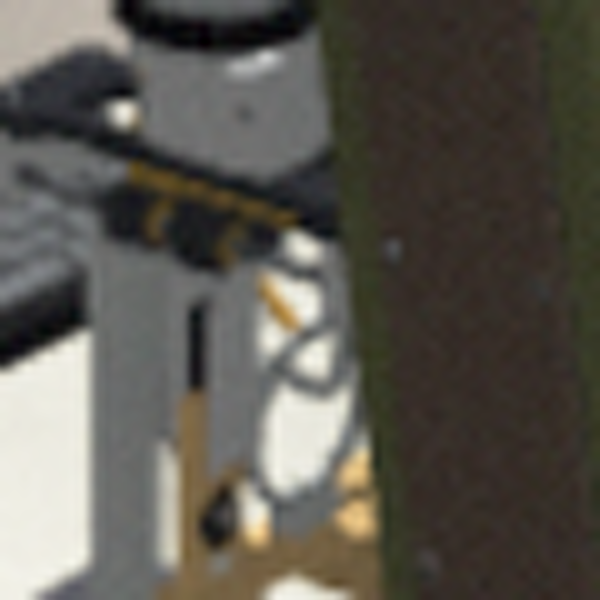

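Call:
play_rows --motion '[0,0.004,0.002,0.005,0,-0.002,1,0,0,0,0.005,0,0,1,0,0,0,0,0,0,1]'

```text
clock: 23.8
eef_pos: [498.1, -119.9, 138.1]
eef_rot: [-0.514, 1.568, -0.435]
wrist_force: [0.4, 0.6, -2.2]
finger_gap: 7.7
```

```bash
python3 - <<'E'
from h import *
s,r=tool();print(s["clock"],s["eef_pos"],s["wrist_force"],s["moment"])
plan([498.2,-119.7,135],4.5)
b=(130,190,260,320)
im,D=camera("side")
for q in place_of("side","ring_centre")[:1]: print(w("side",q["at"]))
cv2.imwrite("pics/s6b.png",cv2.resize(im[b[0]:b[1],b[2]:b[3]],None,fx=10,fy=10,interpolation=2))
E
```

```text
23.8 [ 498.12952102 -119.92034849  138.12882569] [ 0.36479627  0.57398823 -2.23884483] [ 0.06541742 -0.11874885 -0.02988535]
head now 4.53 rotvec [0.0004 0.002  0.0011] deg 0.1 shift tool [0.0031 0.0002 0.0001]
[ 500.86730908 -185.8202261   132.79123102]
```

View pics/s6b.png

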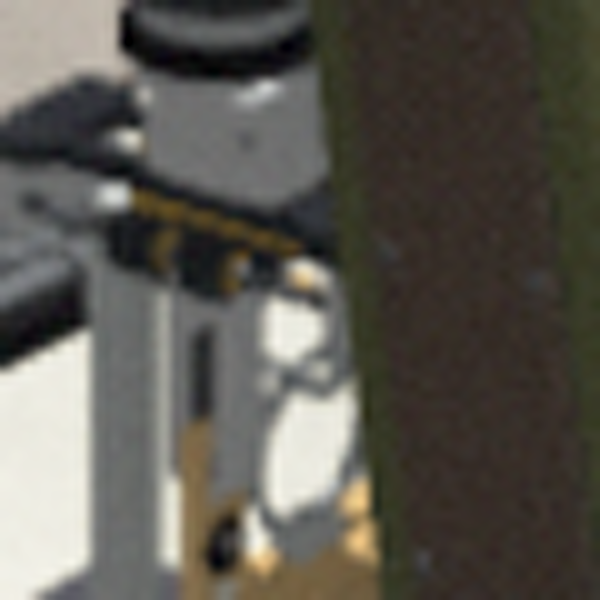

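Call:
play_rows --motion '[0,0,0,0.003,0,0,1,0,0,0,0.002,0,0,1,0,0,0,0,0,0,1]'

```text
clock: 24.2
eef_pos: [498.7, -119.9, 133.4]
eef_rot: [-0.416, 1.567, -0.337]
wrist_force: [0.4, -0.3, -1.8]
finger_gap: 7.5
```

```bash
python3 - <<'E'
from h import *
s,r=tool();print(s["clock"],s["eef_pos"],s["wrist_force"],s["moment"])
E
```

```text
24.2 [ 498.71946452 -119.9258086   133.41743648] [ 0.38671007 -0.30211002 -1.82410598] [ 0.0985737  -0.10093024  0.03440286]
```

Call:
play_rows --motion '[0,0,0,0.002,0,0,1,0,0,0,0,0,0,0.8,0,0,0,0,0,0,0.6,0,0,0,0,0,0,0.4,0,0,0,0,0,0,0.1,0,0,0,0,0,0,-0.3,0,0,0,0,0,0,-0.3,0,0,0,0,0,0,-0.3,0,0,0,0,0,0,-0.3,0,0,0,0,0,0,-0.3]' --newtons 20

```text
clock: 25.2
eef_pos: [499.3, -120.1, 132.2]
eef_rot: [-0.441, 1.565, -0.362]
wrist_force: [-0.4, -0.1, -0.2]
finger_gap: 61.2
```

```bash
python3 look.py r1; python3 - <<'E'
from h import *
b=(130,190,260,320)
im,D=camera("side")
cv2.imwrite("pics/s7b.png",cv2.resize(im[b[0]:b[1],b[2]:b[3]],None,fx=10,fy=10,interpolation=2))
E
```

```text
25.2 [ 499.3 -120.1  132.2] 61.15528158807598 [-0.35 -0.08 -0.2 ] [-0.075 -0.096 -0.011]
side left_tab 0.71 [ 498.4 -117.5  145. ]
side right_tab 0.71 [ 506.1 -249.4  150.1]
side ring_centre 0.77 [ 507.2 -184.5  125.5]
side panel 0.93 [ 510.7 -185.2   70.1]
top right_tab 0.55 [ 512.6 -245.4  146.8]
top ring_centre 0.66 [ 509.9 -180.4  130.9]
top panel 0.45 [ 516.8 -183.2   68.9]
```

View pics/s7b.png

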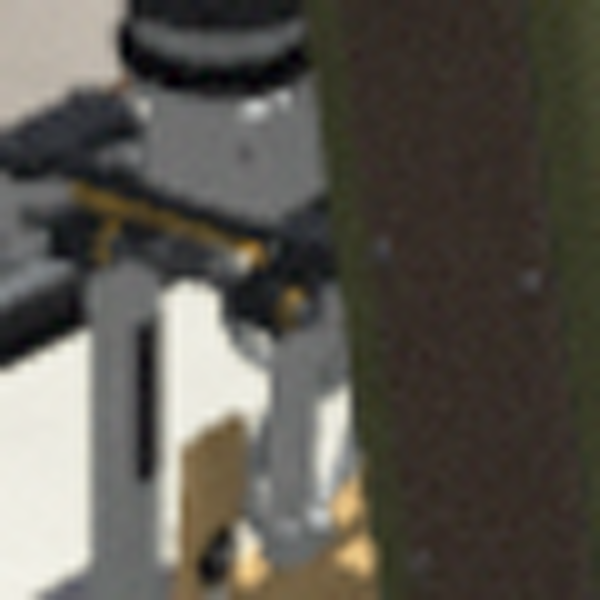

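Call:
play_rows --motion '[0,0,0,-0.01,0,0,-0.3,0,0,0,-0.02,0,0,-0.3,0,0,0,-0.03,0,0,-0.3,0,0,0,-0.03,0,0,-0.3,0,0,0,-0.04,0,0,-0.3,0,0,0,-0.04,0.03,-0.02,-0.3,0,0,0,0,0.04,-0.03,-0.3,0,0,0,0,0.04,-0.03,-0.3,0,0,0,0,0.04,-0.03,-0.3,0,0,0,0,0.04,-0.02,-0.3,0,0,0,0,0.04,0,-0.3,0,0,0,0,0.04,0,-0.3,0,0,0,0,0.04,0,-0.3,0,0,0,0,0.04,0,-0.3,0,0,0,0,0,0,-0.3,0,0,0,0,0,0,-0.3,0,0,0,0,0,0,-0.3,0,0,0,0,0,0,-0.3]'

```text
clock: 27.55
eef_pos: [335.0, 225.3, 316.6]
eef_rot: [0.058, 1.552, 0.135]
wrist_force: [-0.1, -0.2, 0.1]
finger_gap: 61.0
```

```bash
cat > fin.py <<'E'
from h import *
import sys
s,r=tool();print(s["clock"],s["eef_pos"],s["wrist_force"])
tl=[]
for c,b in(("side",(130,230,240,340)),("top",(135,235,255,355))):
    im,D=camera(c)
    for n in("ring_centre","left_tab","right_tab","panel","hook_seat","nose_tip","nut_wings"):
        for q in place_of(c,n):
            P=w(c,q["at"])
            if (abs(P[0]-505)<60 and abs(P[1]+182)<100) or (n=="nut_wings" and abs(P[1]-254)<30): print(c,n,round(q["conf"],2),P.round(1))
    tl.append(cv2.resize(im[b[0]:b[1],b[2]:b[3]],(400,400),interpolation=2))
    cv2.imwrite(f"pics/{sys.argv[1]}{c}.png",im)
cv2.imwrite(f"pics/{sys.argv[1]}.png",np.hstack(tl))
E
python3 fin.py f1
```

```text
27.55 [334.95188406 225.32484367 316.60163839] [-0.14825687 -0.20619455  0.05169988]
side ring_centre 0.66 [ 505.7 -185.8  127.5]
side left_tab 0.78 [ 499.8 -119.8  148.8]
side right_tab 0.94 [ 506.2 -249.8  149.2]
side panel 0.72 [ 508.6 -183.5   69.2]
side hook_seat 0.9 [ 498.1 -188.9  163.5]
side hook_seat 0.22 [ 493.1 -183.8  195.5]
side nose_tip 0.87 [ 488.1 -181.9  197.7]
side nut_wings 0.52 [415.9 251.8  34.6]
top ring_centre 0.75 [ 510.2 -183.4  131.8]
top left_tab 0.65 [ 505.1 -114.6  150.1]
top right_tab 0.84 [ 509.7 -244.4  151.4]
top panel 0.74 [ 510.7 -185.4   69.3]
top hook_seat 0.77 [ 507.9 -179.8  161.6]
top nose_tip 0.9 [ 491.2 -180.6  199.5]
top nut_wings 0.5 [417.8 255.6  36.5]
```

View pics/f1.png

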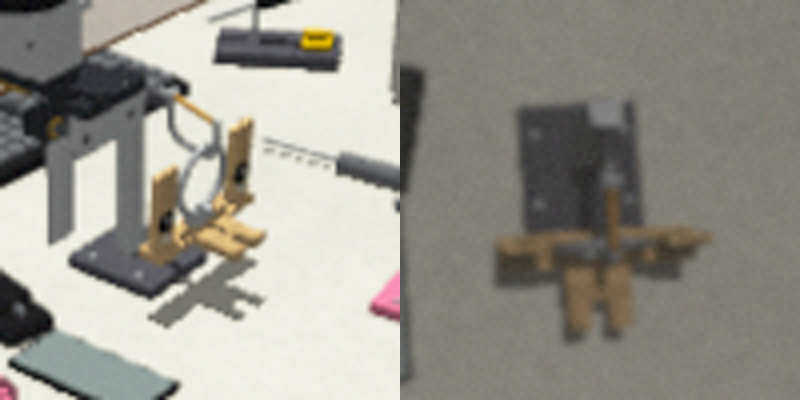

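View pics/f1side.png

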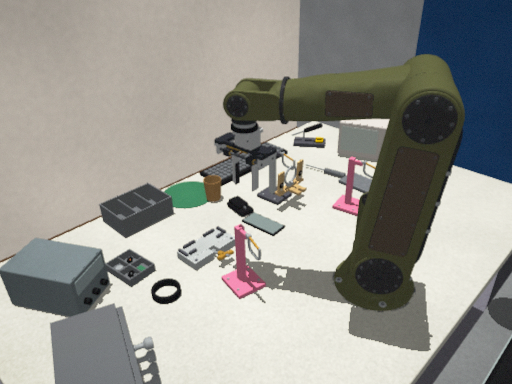

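Call:
play_rows --motion '[0,0,0,0,0,0,-0.3,0,0,0,0,0,0,-0.3,0,0,0,0,0,0,-0.3,0,0,0,0,0,0,-0.3,0,0,0,0,0,0,-0.3,0,0,0,0,0,0,-0.3,0,0,0,0,0,0,-0.3,0,0,0,0,0,0,-0.3,0,0,0,0,0,0,-0.3,0,0,0,0,0,0,-0.3,0,0,0,0,0,0,-0.3,0,0,0,0,0,0,-0.3,0,0,0,0,0,0,-0.3,0,0,0,0,0,0,-0.3,0,0,0,0,0,0,-0.3,0,0,0,0,0,0,-0.3,0,0,0,0,0,0,-0.3,0,0,0,0,0,0,-0.3,0,0,0,0,0,0,-0.3,0,0,0,0,0,0,-0.3]'

```text
clock: 30.35
eef_pos: [334.7, 226.2, 316.3]
eef_rot: [0.055, 1.552, 0.133]
wrist_force: [-0.5, -0.3, -1.3]
finger_gap: 61.2
```

```bash
python3 fin.py f2; python3 - <<'E'
from h import *
a=cv2.imread("pics/f2side.png")[130:230,240:340].astype(int)
for i in range(3):
    im,_=camera("side"); b=im[130:230,240:340].astype(int); print(abs(a-b).mean(),abs(a-b).max()); a=b
E
```

```text
30.35 [334.72162324 226.21840215 316.25612224] [-0.53091406 -0.25300384 -1.33023984]
side ring_centre 0.66 [ 507.3 -184.1  121.5]
side left_tab 0.95 [ 497.4 -116.9  146.2]
side right_tab 0.84 [ 507.8 -248.   148.4]
side panel 0.56 [ 510.9 -183.6   67.3]
side hook_seat 0.82 [ 499.1 -186.5  162.7]
side hook_seat 0.61 [ 496.9 -118.7  148.7]
side hook_seat 0.16 [ 491.8 -183.   194.9]
side nose_tip 0.76 [ 488.1 -183.8  195.4]
side nose_tip 0.55 [ 506.5 -250.3  149.2]
side nut_wings 0.44 [417.5 251.4  35.2]
top ring_centre 0.64 [ 507.9 -181.8  128.3]
top left_tab 0.56 [ 501.  -118.3  149.7]
top right_tab 0.76 [ 511.  -243.   148.9]
top panel 0.61 [ 511.7 -183.3   71.3]
top hook_seat 0.7 [ 506.8 -180.4  160.4]
top nose_tip 0.78 [ 489.1 -180.9  199.6]
top nut_wings 0.42 [420.6 255.7  37.7]
1.4568 64
1.4302666666666666 20
1.4312666666666667 20
```

View pics/f2.png

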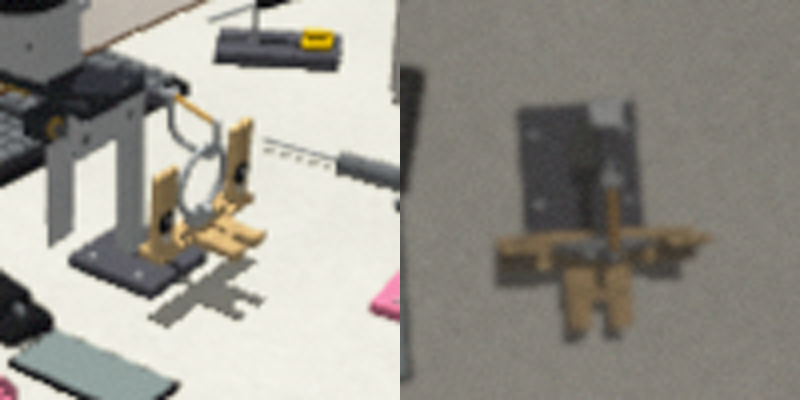

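The panel hangs still in the hook (side view, ring around (200,170) in the left tile), with the gate shut and the gripper well clear. I'm handing the job in.

```bash
python3 -c "
from cell import *
print(sign_off())"
```

```text
the job is handed in; nothing more can be done
None
```

The panel is off the jig and hanging from its ring in the grey stand's snap hook. I handed the job in at about 31 s; sign-off reports no verdict.

- **Wing nut:** I turned it about 1.2 rad anticlockwise, so the joint should read roughly 1.35. The first grip closed on the round sleeve (18.8 mm gap instead of about 12 mm), so I opened, raised 10 mm and gripped the wings properly.
- **Bolt:** I pushed it out to the front and it fell to its stop, about 1.2 rad by the measured nut position.
- **Panel:** I lifted it by the left tab, brought the ring in over the hook's nose and pressed it down. The gate was seen pressed inward, and the force then dropped back as the ring slipped past it.

**Last checks:**
- **Ring height:** its centre sits about 32–41 mm below the hook seat.
- **Gate:** it looks shut in the side picture.
- **Tilt:** the panel hangs tilted only a few degrees.
- **Stillness:** three successive pictures differed only by image noise.
- **Robot:** the gripper was clear of everything and nothing else on the desk appeared moved.

**Disagreements:** the two cameras differed by up to about 8 mm on the seat's x position and about 7 mm on the ring's height. The gate and nut angles are judged from the pictures and the tool's turn, not read directly.

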